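# Load the sample carrier and hold it level over the bay

### The arm

A 6-joint arm with a two-finger parallel gripper is mounted at the origin on the work surface. World frame = base frame: x ahead of the robot, y to its left, z up, the work surface at z = 0. Lengths are in m, angles in rad, forces in N, time in s.
With the tool pointing down it reaches from about 0.375 to 0.9 m from the base axis. Payload 3.1 kg.
Tool frame: the origin (TCP) lies midway between the tips of the shut fingers; the grasp point (between the pads) lies 19 mm behind it (manip.grip_depth is the distance from the TCP to the grasp point, in m); z points along the fingers, y is the line along which they close (so a half turn about z gives the same grasp; the last joint's range is limited). The gripper opens to 85 mm and grips with 20 to 120 N. Pads are 22 mm wide; open, the fingers measure 114 mm over their backs; the gripper's body (76 mm by 85 mm) begins 54 mm behind the grasp point. The pads swing forward as they close: fully open they stand 13 mm farther back than shut.
Start: joints at [1.018, 0.527, 1.433, -0, 1.181, -0.178], TCP at [0.229, 0.582, 0.231] pointing down, gripper open.
Joint ranges: [-3.08, 3.08], [-0.75, 2.2], [0.22, 2.44], [-1.43, 4.57], [0, 2.65], [-2.85, 2.85]. Speed limits (rad/s): [2.79, 2.79, 3.14, 3.14, 3.14, 3.14].

### API

Orientations are given as a unit quaternion [x, y, z, w].
In Python, from station import telemetry, snapshot, manip gives the robot as it stands. The module is installed in compiled form; this text tells all that it offers.
- The arm moves only by the shell command python3 -m crank 'ROWS' [OPENING] [FORCE]. ROWS is text: rows parted by semicolons, each of 6 numbers parted by spaces: the shift along the tool's x, y, z as a fraction of full scale, then the turn, a rotation vector about the tool's x, y, z as a fraction of full scale. A call has exactly 5 rows; each row shifts and turns the commanded pose from where the row before left it, along the tool's axes as they then stand; what a row does not reach is not made up. Full scale, the value 1, is 4 cm for a shift and 90 degrees for a turn. A row lasts 1/10 s, in which the tool goes at most 50 mm and 8.59 degrees, less where a joint would pass 70% of its speed; a pose out of reach is approached as far as the arm can. A call with a number of a shift or a turn outside -1 to 1 is refused whole. A call with a gripper value outside its range is refused whole. OPENING is the opening, from -1 (shut) to 1 (fully open), set as the call begins (- or left out, the last holds). The fingers move at their own pace and stop on an object; FORCE is the grip in N (left out, the last holds). Time passes only in rows, so rows that do not move let the fingers close, or fill a call up. It gives the time, the measured TCP pose, the force, the opening and the grip force at its end, in the units of the state.
- telemetry.sense(): the state, without advancing time (a new reading comes with each control period).
- snapshot(name): name is "side" or "top"; returns a dict with "image" (384x512x3 uint8, red, green, blue), "depth" (384x512 float32, m along the optical axis (not along the pixel's ray), 0 where there is no reading), "camera_matrix" (3x3 intrinsics, pixels), "rvec" (rotation vector, rad) and "tvec" (3), from world to camera coordinates, as OpenCV has them. Camera axes: x right, y down, z forward; pixel columns grow to the right and rows downward; lengths in m; the calibration is good to about 2 mm. A picture is of the moment at which its call begins.
- manip.sign_off(): hands the job in; it is judged then, once.
The state is a dict: "t": time; "q": joint angles; "qd": joint speeds; "tau": joint torques, N m; "tcp_pos": TCP position; "tool_rot": TCP orientation; "force": force on the tool from outside, world axes, zero at the start; "ft_torque": the same for the moment, N m; "finger_gap": opening from 0.0 (shut) to 1.0 (fully open); "gripper_force": force on a finger pad.
Only numpy, scipy, OpenCV 4.12 (cv2) and the standard library are available. Lean on these libraries where they do the work, as an engineer would, in place of code of your own. Each camera call takes 0.05 s, during which the arm holds its last target. There are 200 camera calls.

### The job

Finish the row of three on the carrier's pot shelf by standing the two loose small pots beside the one already there, while the carrier stays on the bench. Then take the carrier by its bar right at the balance point of the loaded carrier, lift it, and hold it level and still, centred and squared over the loading bay with its cold block towards the bay's tall end stop and its underside about 10 cm above the bench. Finish still holding it there, with nothing spilled and the other things on the bench left alone.

Things in the scene. Friction and masses are not known exactly. Their poses are not given: they have to be found in the camera images.
- carrier: Loose sample carrier, 0.7 kg empty: grey deck 148 (x) by 300 (y) by 8 mm; origin at the centre of its underside, z up, y lengthwise. At the +y end a fixed aluminium cold block (90 by 58 mm, top 43 mm above the underside) with six fixed tubes (tops 84 mm up); at the -y end the pot shelf; between them, over the centre line, a lengthwise steel carrying bar on two posts.
- bar_mid (a point): Middle of the carrier's bar: 9 mm towards +y of the carrier's origin, 113 mm above its underside. The bar is 14 mm wide (x), 18 mm tall, 134 mm long (y), on posts 10 mm thick near its ends. With three pots on the shelf the carrier balances 29 mm from this point along +y, towards the cold block; a grip within 15 mm of that spot is at the balance point.
- shelf_mid (a point): Centre of the pot shelf's floor, 118 mm towards -y of the carrier's origin, 8 mm above its underside; axes as the carrier's. The floor is 140 (x) by 56 (y) mm inside a rim 4 mm thick, 7 mm high. Three pots stand here side by side along x, centres about 45 mm apart; the middle place is taken at the start.
- bay: Loading bay, fixed to the bench: grey plate 180 (x) by 336 (y) by 6 mm with low steel sides and a low end at -y (20 mm high), and a tall end stop at its +y end (36 mm high). Origin at the centre of its underside (on the bench), y lengthwise. A flat aluminium pad lies on the floor by that stop. The carrier fits with axes parallel and origins over each other, cold block to the tall stop.
- pot_near: Small specimen pot, loose on the bench between carrier and bay, the one nearer the robot. Upright cylinder, body 38 mm across, grey lid 40 mm across on the upper 18 mm, 60 mm high, about 50 g. Origin at the centre of its underside.
- pot_far: Small specimen pot of the same make, loose on the bench between carrier and bay, the one farther from the robot. Origin at the centre of its underside. The two pots can take either free place.
- pot_row: Small specimen pot of the same make, standing at the start in the middle place of the carrier's pot shelf. Origin at the centre of its underside.
- big_jar: Bystander, loose: big jar of similar look, 60 mm across, 85 mm high, between the two pots. Origin at the centre of its underside.
- beaker: Bystander, loose: glass beaker, 64 mm across, 80 mm high. Origin at the centre of its underside.
- reagent: Bystander, loose: amber bottle, 54 mm across, 120 mm high. Origin at the centre of its underside.
- tape: Bystander, loose: roll of tape lying flat, 80 mm across, 20 mm high. Origin at the centre of its underside.
- loupe: Bystander, loose: black magnifier, 44 mm across, 34 mm high. Origin at the centre of its underside.
Mind the look-alikes: they are no part of the job. What is shaped like the pot_far but orange or pink is not meant.

How it is judged:
On the way, in this order (a step that is already met when the one before it is completed fails the run):
1. the three pots stand in a row on the pot shelf, let go, with the carrier still on the bench (x of pot_near in the frame of carrier between -0.055 and 0.055 m and y of pot_near in the frame of carrier between -0.13 and -0.106 m and z of pot_near in the frame of carrier between 0.004 and 0.012 m and angle between the z axis of each of pot_near, pot_far, pot_row and the z axis of carrier, either way round below 0.1 rad and x of pot_far in the frame of carrier between -0.055 and 0.055 m and y of pot_far in the frame of carrier between -0.13 and -0.106 m and z of pot_far in the frame of carrier between 0.004 and 0.012 m and x of pot_row in the frame of carrier between -0.055 and 0.055 m and y of pot_row in the frame of carrier between -0.13 and -0.106 m and z of pot_row in the frame of carrier between 0.004 and 0.012 m and height (world z) of carrier below 0.008 m and angle between carrier's own z axis and vertical below 0.05 rad and contact force between the fingers and pot_near below 0.1 N and contact force between the fingers and pot_far below 0.1 N and contact force between the fingers and pot_row below 0.1 N and linear speed of each of pot_near, pot_far, pot_row below 0.02 m/s), for 0.2 s.
2. the carrier is off the bench, level, gripped by the bar at its balance point (x of pot_near in the frame of carrier between -0.055 and 0.055 m and y of pot_near in the frame of carrier between -0.13 and -0.106 m and z of pot_near in the frame of carrier between 0.004 and 0.012 m and angle between the z axis of each of pot_near, pot_far, pot_row and the z axis of carrier, either way round below 0.1 rad and x of pot_far in the frame of carrier between -0.055 and 0.055 m and y of pot_far in the frame of carrier between -0.13 and -0.106 m and z of pot_far in the frame of carrier between 0.004 and 0.012 m and x of pot_row in the frame of carrier between -0.055 and 0.055 m and y of pot_row in the frame of carrier between -0.13 and -0.106 m and z of pot_row in the frame of carrier between 0.004 and 0.012 m and y of the grasp point in the frame of carrier between 0.02 and 0.056 m and x of the grasp point in the frame of carrier between -0.02 and 0.02 m and contact force between the fingers and carrier above 3 N and height (world z) of carrier above 0.03 m and angle between carrier's own z axis and vertical below 0.1 rad), for 0.2 s.
At the end, for the whole second after the job is handed in: Fingers grip the bar within 18 mm of balance; carrier still, level within 0.06 rad, underside 75-130 mm above the bench, within 20 mm and 0.1 rad of the bay, cold block to the tall stop, touching nothing else; three pots in the shelf row; bystanders moved under 30 mm (x of pot_near in the frame of carrier between -0.055 and 0.055 m and y of pot_near in the frame of carrier between -0.13 and -0.106 m and z of pot_near in the frame of carrier between 0.004 and 0.012 m and angle between the z axis of each of pot_near, pot_far, pot_row and the z axis of carrier, either way round below 0.1 rad and x of pot_far in the frame of carrier between -0.055 and 0.055 m and y of pot_far in the frame of carrier between -0.13 and -0.106 m and z of pot_far in the frame of carrier between 0.004 and 0.012 m and x of pot_row in the frame of carrier between -0.055 and 0.055 m and y of pot_row in the frame of carrier between -0.13 and -0.106 m and z of pot_row in the frame of carrier between 0.004 and 0.012 m and y of the grasp point in the frame of carrier between 0.02 and 0.056 m and x of the grasp point in the frame of carrier between -0.02 and 0.02 m and contact force between the fingers and carrier above 3 N and height (world z) of carrier between 0.075 and 0.13 m and horizontal distance between carrier and bay below 0.02 m and angle between the y axis of carrier and the y axis of bay, either way round below 0.1 rad and y of pot_row in the frame of bay below -0.05 m and angle between carrier's own z axis and vertical below 0.06 rad and linear speed of carrier below 0.02 m/s and angular speed of carrier below 0.1 rad/s and contact force between carrier and bay below 0.1 N and contact force between the arm and pot_near below 0.1 N and contact force between the arm and pot_far below 0.1 N and contact force between the arm and pot_row below 0.1 N and distance of each of big_jar, beaker, reagent, tape, loupe from where it was at the start of the episode below 0.03 m); the arm keeps its last pose, push and grip.
It fails at once if a bystander is pushed away or knocked over (distance of any of big_jar, beaker, reagent, tape, loupe from where it was at the start of the episode above 0.03 m or angle between any of big_jar, beaker, reagent, tape, loupe's own z axis and vertical above 0.5 rad).
It fails at once if a pot is knocked over (angle between any of pot_near, pot_far, pot_row's own z axis and vertical above 0.6 rad).
It fails at once if the carrier is tipped (angle between carrier's own z axis and vertical above 0.25 rad).
It also fails if it takes over 72 s, if anything falls off the work surface, if the arm or the gripper's body presses on something with over 40 N, if the wrist force passes 120 N, or if a joint passes its speed limit or range.

## Working session

There is one attempt and no reset: what is moved stays moved. The work goes in short steps, Python scripts to look and compute and a shell command to move; the robot and the scene stay as the last step left them, time stands still between calls to the robot, and variables do not carry over. Pictures are saved under pics/ and viewed, at most 10 in all, crops included, and the job is handed in when it is done.

```bash
mkdir -p pics
cat > h.py <<'E'
import numpy as np, cv2
from station import telemetry, snapshot, manip
def grab(n,tag):
    s=snapshot(n); cv2.imwrite(f'pics/{tag}.png',s['image'][:,:,::-1]); np.savez(f'pics/{tag}.npz',**s); return s
def cloud(s):
    K=s['camera_matrix'];R=cv2.Rodrigues(np.array(s['rvec'],float))[0];t=np.array(s['tvec'],float).ravel()
    d=s['depth'];v,u=np.mgrid[:d.shape[0],:d.shape[1]]
    c=np.stack([(u-K[0,2])/K[0,0]*d,(v-K[1,2])/K[1,1]*d,d],-1)
    P=(c-t)@R; P[d<=0]=np.nan; return P
E
python3 - <<'E'
from h import *
s=telemetry.sense(); print({k:np.round(v,3) for k,v in s.items()})
for n in('top','side'):
    a=grab(n,n+'0'); print(n,a['camera_matrix'].round(1).tolist(),np.ravel(a['rvec']).round(3),np.ravel(a['tvec']).round(3), (a['depth']>0).mean())
E
```

```text
{'t': np.float64(0.0), 'q': array([ 1.018,  0.528,  1.434, -0.   ,  1.181, -0.179]), 'qd': array([-0.,  0.,  0., -0., -0.,  0.]), 'tau': array([ 0.0000e+00, -4.4235e+01, -1.7802e+01, -0.0000e+00,  8.0000e-03,
       -0.0000e+00]), 'tcp_pos': array([0.228, 0.581, 0.23 ]), 'tool_rot': array([ 0.186,  0.982, -0.001, -0.   ]), 'force': array([-0.057,  1.105, -0.112]), 'ft_torque': array([-0.009,  0.006, -0.031]), 'gripper_force': np.float64(0.0), 'finger_gap': np.float64(1.002)}
top [[472.6, 0.0, 252.7], [0.0, 472.6, 180.2], [0.0, 0.0, 1.0]] [ 2.203 -2.15   0.065] [-0.063  0.593  1.129] 0.9963938395182291
side [[376.8, 0.0, 248.7], [0.0, 376.8, 190.2], [0.0, 0.0, 1.0]] [ 0.197 -2.728  1.353] [0.576 0.147 0.8  ] 0.9961700439453125
```

View pics/top0.png

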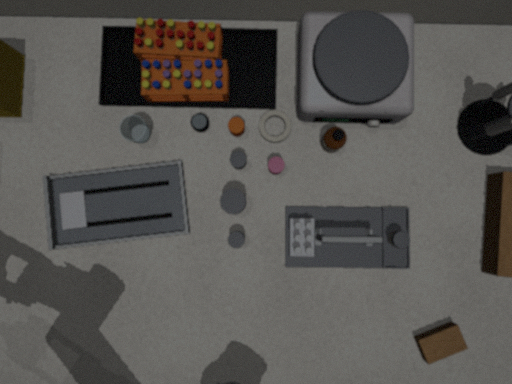

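View pics/side0.png

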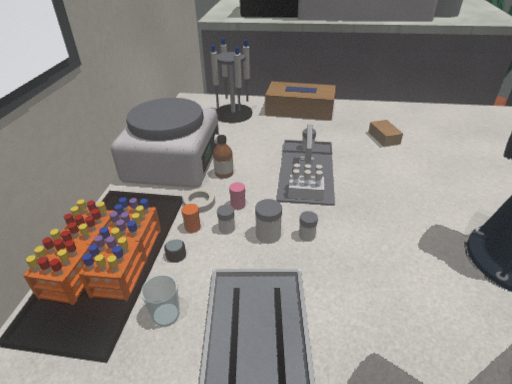

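Top view: the carrier is at (347,237) with its cold block on the left (302,237) and pot_row at (398,240). The bay is at (117,203), with its pad and tall stop end on the left (72,210).
Candidates for pot_far are grey (238,158), orange (236,125) and pink (276,164). The grey-lidded one fits, since orange and pink are ruled out. pot_near is grey at (236,236), and the larger one at (234,199) is big_jar. I'll confirm with a crop and measure.

Run:
```python
from h import *
s=dict(np.load('pics/top0.npz')); im=s['image'][:,:,::-1]
cv2.imwrite('pics/crop0.png',cv2.resize(im[100:280,180:420],None,fx=3,fy=3,interpolation=cv2.INTER_CUBIC)[:,:,:])
P=cloud(s)
def blob(name,u0,u1,v0,v1,z0,z1):
    q=P[v0:v1,u0:u1].reshape(-1,3); m=(q[:,2]>z0)&(q[:,2]<z1); q=q[m]
    r=cv2.minAreaRect((q[:,:2]*1000).astype(np.float32))
    print(name,len(q),'med',np.median(q,0).round(4),'rect c',np.round(r[0],1),'size',np.round(r[1],1),'ang',round(r[2],1))
blob('far',224,252,144,174,.052,.068)
blob('near',222,250,222,252,.052,.068)
blob('jar',215,252,178,218,.075,.095)
blob('row',380,412,222,256,.060,.076)
blob('deck',275,420,195,280,.004,.02)
blob('bar',310,385,225,250,.10,.13)
blob('block',280,325,205,270,.035,.05)
blob('tubes',280,325,205,270,.07,.1)
blob('bay rim',35,195,150,255,.012,.045)
blob('bay tall',35,195,150,255,.028,.045)
blob('pad',55,92,185,235,.003,.02)
blob('beaker',115,158,105,150,.05,.1);blob('reag',320,352,120,155,.1,.13)
blob('bench',250,270,280,300,-.02,.02)
blob('pink',264,288,152,178,.05,.07);blob('orange',224,250,112,140,.05,.07)
```

```text
far 219 med [ 0.6386 -0.0113  0.0603] rect c [639.2 -12. ] size [37.1 36.8] ang 46.8
near 227 med [ 0.4505 -0.0133  0.0606] rect c [451.5 -12.4] size [38.6 38. ] ang 69.6
jar 525 med [ 0.54   -0.0037  0.0857] rect c [539.2  -4.3] size [57.5 57.7] ang 2.1
row 248 med [ 0.4622 -0.3935  0.0685] rect c [ 461.5 -394.1] size [38.  37.6] ang 35.2
deck 6038 med [ 0.4694 -0.2945  0.0088] rect c [ 462.1 -283. ] size [204.3 353.8] ang 1.4
bar 415 med [ 0.4617 -0.2662  0.1219] rect c [ 462.  -270.7] size [ 13.6 134.6] ang 1.5
block 651 med [ 0.4605 -0.1668  0.0432] rect c [ 460.2 -171.4] size [89.6 65.7] ang 0.7
tubes 288 med [ 0.4602 -0.1731  0.0844] rect c [ 460.2 -178.9] size [72.4 64.3] ang 0.9
bay rim 1869 med [0.5223 0.3429 0.0209] rect c [526.8 283.6] size [180.7 337.7] ang 8.1
bay tall 410 med [0.502  0.4435 0.0356] rect c [503.5 444.2] size [178.2  12.9] ang 8.2
pad 1760 med [0.5115 0.3929 0.0072] rect c [512.2 393.4] size [123.4  92.1] ang 3.0
beaker 307 med [0.7104 0.2446 0.0735] rect c [705.7 236. ] size [62.4 62.4] ang 5.2
reag 114 med [ 0.6927 -0.2379  0.1201] rect c [ 693.6 -238.3] size [23.7 24.4] ang 46.0
bench 398 med [ 3.289e-01 -7.210e-02  3.000e-04] rect c [328.8 -71.4] size [46.9 46.5] ang 1.5
pink 224 med [ 0.6284 -0.1027  0.0606] rect c [ 628.2 -103.2] size [38.4 37.9] ang 1.1
orange 224 med [ 0.721  -0.0058  0.0603] rect c [721.7  -5. ] size [39.4 35.7] ang 1.8
```

View pics/crop0.png

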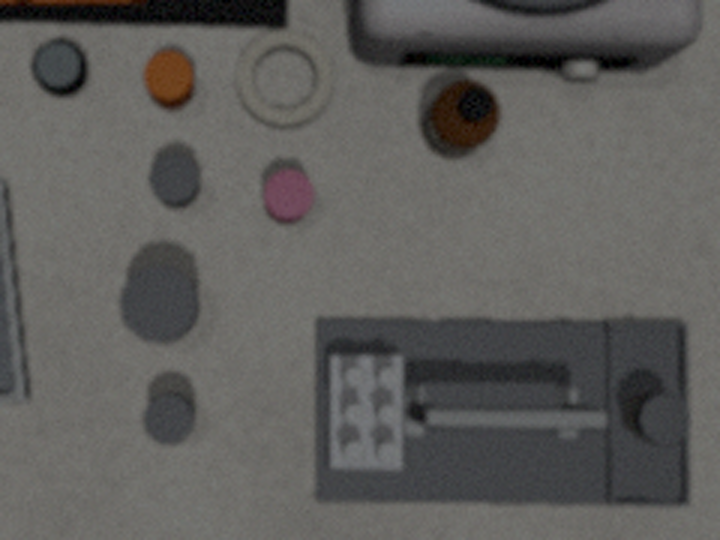

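The crop confirms it: pot_far is the grey pot at crop (175,176), distinct from orange (170,77) and pink (288,193). pot_near is at (170,415) and the big jar at (160,300). All measured heights and sizes match the given ones. Next I'll write a helper that gives the tool-axis shift to a target, and start with the turn.

```bash
cat > go.py <<'E'
import sys
from h import *
from scipy.spatial.transform import Rotation as Ro
s=telemetry.sense(); R=Ro.from_quat(s['tool_rot']).as_matrix(); p=np.array(s['tcp_pos'])
yaw=np.degrees(np.arctan2(R[1,1],R[0,1]))
t=list(map(float,sys.argv[1:]))
for i in range(0,len(t),4):
    d=R.T@(np.array(t[i:i+3])-p)/.04
    dy=(t[i+3]-yaw+180)%360-180
    print('target',t[i:i+4],'shift units',d.round(2),'turn z units',round(-dy/90,3))
print('t',round(float(s['t']),2),'tcp',p.round(4),'yaw',round(yaw,2),'tilt',R[:,2].round(3),'q',np.round(s['q'],2),'gap',round(float(s['finger_gap']),3),'gf',round(float(s['gripper_force']),1),'f',np.round(s['force'],1))
E
python3 -m crank '0 0 0 0 0 -0.084; 0 0 0 0 0 -0.084; 0 0 0 0 0 -0.083; 0 0 0 0 0 0; 0 0 0 0 0 0' 1 ; python3 go.py .639 -.0118 .23 91.2 .639 -.0118 .026 91.2
```

```text
t: 0.6
tcp_pos: [0.2286, 0.5814, 0.2309]
tool_rot: [-0.008, 1.0, -0.0, -0.0]
force: [0.4, -0.2, -0.7]
finger_gap: 1.002
gripper_force: 0.0
target [0.639, -0.0118, 0.23, 91.2] shift units [-10.01 -15.     0.03] turn z units -0.003
target [0.639, -0.0118, 0.026, 91.2] shift units [-10.01 -15.     5.13] turn z units -0.003
t 0.6 tcp [0.2286 0.5814 0.2309] yaw 90.96 tilt [-0.    -0.001 -1.   ] q [ 1.02  0.53  1.43 -0.    1.18 -0.57] gap 1.002 gf 0.0 f [ 0.4 -0.2 -0.7]
```

```bash
python3 -m crank '-0.5 -0.75 0 0 0 0; -0.5 -0.75 0 0 0 0; -0.5 -0.75 0 0 0 0; -0.5 -0.75 0 0 0 0; -0.5 -0.75 0 0 0 0' >/dev/null
python3 -m crank '-0.5 -0.75 0 0 0 0; -0.5 -0.75 0 0 0 0; -0.5 -0.75 0 0 0 0; -0.5 -0.75 0 0 0 0; -0.5 -0.75 0 0 0 0' >/dev/null
python3 -m crank '-0.5 -0.75 0 0 0 0; -0.5 -0.75 0 0 0 0; -0.5 -0.75 0 0 0 0; -0.5 -0.75 0 0 0 0; -0.5 -0.75 0 0 0 0' >/dev/null
python3 -m crank '-0.5 -0.75 0 0 0 0; -0.5 -0.75 0 0 0 0; -0.5 -0.75 0 0 0 0; -0.5 -0.75 0 0 0 0; 0 0 0 0 0 0' >/dev/null
python3 go.py .639 -.0118 .026 91.2
```

```text
target [0.639, -0.0118, 0.026, 91.2] shift units [-0.38 -0.66  5.13] turn z units -0.005
t 2.6 tcp [0.6229 0.0148 0.2313] yaw 90.73 tilt [ 0.003 -0.002 -1.   ] q [-0.15  0.52  1.44 -0.    1.17 -1.74] gap 1.0 gf 0.0 f [-0.7  0.2  0. ]
```

```bash
python3 -m crank '-0.38 -0.66 0 0 0 -0.005; 0 0 0.8 0 0 0; 0 0 0.8 0 0 0; 0 0 0.8 0 0 0; 0 0 0 0 0 0' >/dev/null
python3 go.py .639 -.0118 .026 91.2
```

```text
target [0.639, -0.0118, 0.026, 91.2] shift units [-0.22 -0.16  2.61] turn z units 0.003
t 3.1 tcp [ 0.6312 -0.0057  0.1307] yaw 91.49 tilt [-0.011  0.002 -1.   ] q [-0.19  0.66  1.49  0.    1.   -1.78] gap 1.002 gf 0.0 f [-0.7 -0.1  0.2]
```

```bash
python3 -m crank '0 0 0 0 0 0; 0 0 0 0 0 0; 0 0 0 0 0 0; 0 0 0 0 0 0; 0 0 0 0 0 0' >/dev/null
python3 go.py .639 -.0118 .026 91.2
```

```text
target [0.639, -0.0118, 0.026, 91.2] shift units [-0.07 -0.12  2.76] turn z units 0.004
t 3.6 tcp [ 0.636  -0.007   0.1364] yaw 91.56 tilt [ 0.002 -0.    -1.   ] q [-0.19  0.65  1.49  0.    1.   -1.78] gap 1.002 gf 0.0 f [-0.  -0.7 -0.5]
```

```bash
python3 -m crank '-0.07 -0.12 0.3 0 0 0; 0 0 0.6 0 0 0; 0 0 0.6 0 0 0; 0 0 0.6 0 0 0; 0 0 0 0 0 0' >/dev/null
python3 -m crank '0 0 0.3 0 0 0; 0 0 0.3 0 0 0; 0 0 0 0 0 0; 0 0 0 0 0 0; 0 0 0 0 0 0' >/dev/null
python3 go.py .639 -.0118 .026 91.2
```

```text
target [0.639, -0.0118, 0.026, 91.2] shift units [0.   0.   0.05] turn z units 0.004
t 4.6 tcp [ 0.639  -0.0118  0.028 ] yaw 91.57 tilt [ 0.001 -0.    -1.   ] q [-0.19  0.81  1.53  0.    0.8  -1.79] gap 0.999 gf 0.0 f [-0.1 -0.9  0.2]
```

```bash
python3 -m crank '0 0 0.05 0 0 0; 0 0 0 0 0 0; 0 0 0 0 0 0; 0 0 0 0 0 0; 0 0 0 0 0 0' -1 30 >/dev/null
python3 -m crank '0 0 0 0 0 0; 0 0 0 0 0 0; 0 0 0 0 0 0; 0 0 0 0 0 0; 0 0 0 0 0 0' >/dev/null
python3 go.py .639 -.0118 .2 91.2
python3 -m crank '0 0 -0.3 0 0 0; 0 0 -0.6 0 0 0; 0 0 -0.8 0 0 0; 0 0 -0.8 0 0 0; 0 0 -0.8 0 0 0' >/dev/null
python3 -m crank '0 0 -0.8 0 0 0; 0 0 -0.5 0 0 0; 0 0 0 0 0 0; 0 0 0 0 0 0; 0 0 0 0 0 0' >/dev/null
python3 go.py .5087 -.3968 .2 91.2
```

```text
target [0.639, -0.0118, 0.2, 91.2] shift units [-0.01 -0.   -4.36] turn z units 0.004
t 5.6 tcp [ 0.6386 -0.0117  0.0256] yaw 91.56 tilt [ 0. -0. -1.] q [-0.19  0.82  1.53  0.    0.8  -1.79] gap 0.457 gf 30.3 f [-0.4  0.5  5.5]
target [0.5087, -0.3968, 0.2, 91.2] shift units [ 3.47 -9.54  0.19] turn z units 0.004
t 6.6 tcp [ 0.6371 -0.0115  0.2075] yaw 91.56 tilt [-0.004  0.001 -1.   ] q [-0.19  0.57  1.42 -0.    1.15 -1.79] gap 0.461 gf 30.3 f [ 1.  -0.6 -0.8]
```

```bash
python3 -m crank '0.15 -0.4 0 0 0 0; 0.3 -0.8 0 0 0 0; 0.3 -0.8 0 0 0 0; 0.3 -0.8 0 0 0 0; 0.3 -0.8 0 0 0 0' >/dev/null
python3 -m crank '0.3 -0.8 0 0 0 0; 0.3 -0.8 0 0 0 0; 0.3 -0.8 0 0 0 0; 0.3 -0.8 0 0 0 0; 0.3 -0.8 0 0 0 0' >/dev/null
python3 -m crank '0.3 -0.8 0 0 0 0; 0.3 -0.8 0 0 0 0; 0.15 -0.4 0 0 0 0; 0 0 0 0 0 0; 0 0 0 0 0 0' >/dev/null
python3 go.py .5087 -.3968 .08 91.2
python3 - <<'E'
from h import *
s=grab('top','top1'); P=cloud(s)
def blob(name,u0,u1,v0,v1,z0,z1):
    q=P[v0:v1,u0:u1].reshape(-1,3); q=q[(q[:,2]>z0)&(q[:,2]<z1)]
    r=cv2.minAreaRect((q[:,:2]*1000).astype(np.float32)); print(name,len(q),np.round(r[0],1),np.round(r[1],1),round(r[2],2))
blob('bar',310,385,225,250,.115,.13); blob('block',283,325,205,270,.037,.05)
E
python3 - <<'E'
from h import *
P=cloud(dict(np.load('pics/top0.npz')))
q=P[195:280,275:420].reshape(-1,3); q=q[(q[:,2]>.0055)&(q[:,2]<.0105)]
q=q[(q[:,0]>.37)&(q[:,0]<.55)&(q[:,1]>-.45)&(q[:,1]<-.1)]
# carrier frame check with yaw 1.2, origin guess
for yaw in (.9,1.2,1.5):
    a=np.radians(yaw); d=(q[:,:2]-[.4622,-.2797])@np.array([[np.cos(a),-np.sin(a)],[np.sin(a),np.cos(a)]])*1000
    x=d[np.abs(d[:,1])<80]; yb=d[np.abs(d[:,0])<60]
    print(yaw,np.percentile(x[:,0],[1,99]),np.percentile(yb[:,1],[.5,99.5]))
    # edge slopes
    for sg in(-1,1):
        e=[np.percentile(sg*d[(d[:,1]>c-10)&(d[:,1]<c+10),0],97) for c in(-60,-20,20,60)]
        print(sg,np.round(e,1))
E
```

```text
target [0.5087, -0.3968, 0.08, 91.2] shift units [-0.11  0.04  3.21] turn z units 0.004
t 8.1 tcp [ 0.5044 -0.3987  0.2085] yaw 91.52 tilt [-0.001  0.002 -1.   ] q [-0.84  0.58  1.41  0.    1.16 -2.44] gap 0.462 gf 30.4 f [ 1.5  0.5 -1.1]
bar 397 [ 461.8 -271.2] [ 13.6 134.9] 1.25
block 633 [ 459.3 -171.3] [65.4 90. ] 89.05
0.9 [-73.29549122  72.33656011] [-145.66624639  149.31337096]
-1 [70.2 70.4 68.8 73. ]
1 [68.2 70.1 69.7 69.4]
1.2 [-73.08654534  72.35691137] [-145.73936191  149.26221953]
-1 [70.2 70.5 68.4 72.5]
1 [68.3 70.  69.9 69.7]
1.5 [-73.00712588  72.37715619] [-145.95613436  149.50046006]
-1 [70.5 70.6 68.3 72.7]
1 [68.2 69.9 70.  70. ]
```

```bash
python3 -m crank '-0.11 0.04 0.3 0 0 0; 0 0 0.7 0 0 0; 0 0 0.7 0 0 0; 0 0 0.7 0 0 0; 0 0 0.7 0 0 0' >/dev/null
python3 -m crank '0 0 0.4 0 0 0; 0 0 0.2 0 0 0; 0 0 0 0 0 0; 0 0 0 0 0 0; 0 0 0 0 0 0' >/dev/null
python3 go.py .5087 -.3968 .0345 91.2
```

```text
target [0.5087, -0.3968, 0.0345, 91.2] shift units [0.04 0.05 0.71] turn z units 0.004
t 9.15 tcp [ 0.5102 -0.3985  0.0628] yaw 91.57 tilt [ 0.002 -0.002 -1.   ] q [-0.84  0.77  1.5   0.    0.88 -2.43] gap 0.456 gf 30.4 f [ 0.9 -0.2 -1.9]
```

```bash
python3 -m crank '0.04 0.05 0.2 0 0 0; 0 0 0.2 0 0 0; 0 0 0.15 0 0 0; 0 0 0.1 0 0 0; 0 0 0 0 0 0' >/dev/null
python3 -m crank '0 0 0.05 0 0 0; 0 0 0 0 0 0; 0 0 0 0 0 0; 0 0 0 0 0 0; 0 0 0 0 0 0' >/dev/null
python3 go.py .5087 -.3968 .0345 91.2
```

```text
target [0.5087, -0.3968, 0.0345, 91.2] shift units [-0.02 -0.02 -0.02] turn z units 0.004
t 10.15 tcp [ 0.5079 -0.3961  0.0336] yaw 91.57 tilt [ 0.    -0.001 -1.   ] q [-0.84  0.81  1.51 -0.    0.82 -2.43] gap 0.461 gf 30.4 f [-0.7  0.4  2.6]
```

```bash
python3 -m crank '0 0 0 0 0 0; 0 0 0 0 0 0; 0 0 0 0 0 0; 0 0 0 0 0 0; 0 0 0 0 0 0' 0.6 >/dev/null
python3 -m crank '0 0 -0.3 0 0 0; 0 0 -0.6 0 0 0; 0 0 -1 0 0 0; 0 0 -1 0 0 0; 0 0 -1 0 0 0' >/dev/null
python3 -m crank '0 0 -0.3 0 0 0; 0 1 0 0 0 0; 0 1 0 0 0 0; 0 1 0 0 0 0; 0 1 0 0 0 0' 1 >/dev/null
python3 go.py .451 -.0126 .17 91.2
python3 - <<'E'
from h import *
s=grab('top','top2'); P=cloud(s)
def blob(name,u0,u1,v0,v1,z0,z1):
    q=P[v0:v1,u0:u1].reshape(-1,3); q=q[(q[:,2]>z0)&(q[:,2]<z1)]
    r=cv2.minAreaRect((q[:,:2]*1000).astype(np.float32)); print(name,len(q),np.round(r[0],1),np.round(r[1],1),round(r[2],2),np.median(q[:,2]))
blob('row',375,415,229,260,.060,.076);blob('placed',375,415,200,229,.060,.076)
E
```

```text
target [0.451, -0.0126, 0.17, 91.2] shift units [1.14 5.57 0.79] turn z units 0.004
t 11.65 tcp [ 0.5026 -0.2342  0.2013] yaw 91.53 tilt [-0.  0. -1.] q [-0.64  0.47  1.64  0.    1.03 -2.24] gap 1.0 gf 0.0 f [0.5 1.  0.4]
row 0 [0. 0.] [0. 0.] 0.0 nan
placed 0 [0. 0.] [0. 0.] 0.0 nan
  return _methods._mean(a, axis=axis, dtype=dtype,
  ret = ret.dtype.type(ret / rcount)
```

View pics/top2.png

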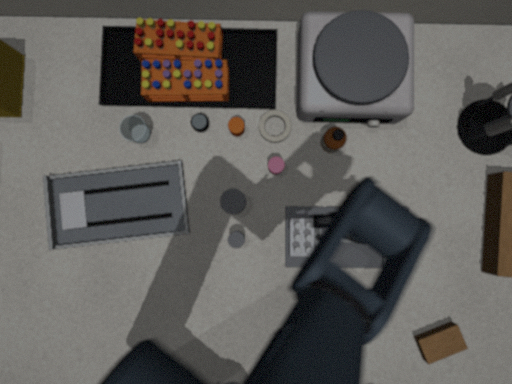

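The arm hides the shelf at about (395,240). pot_near still stands at (236,236) and the old pot_far place (238,158) is empty. I'll go on to pot_near and look at the shelf from there.

```bash
python3 -m crank '0.2 0.8 0 0 0 0; 0.2 0.8 0 0 0 0; 0.2 0.8 0 0 0 0; 0.2 0.8 0 0 0 0; 0.1 0.6 0 0 0 0' >/dev/null
python3 -m crank '0 0.6 0 0 0 0; 0 0 0 0 0 0; 0 0 0 0 0 0; 0 0 0 0 0 0; 0 0 0 0 0 0' >/dev/null
python3 go.py .451 -.0126 .026 91.2
cat > shelf.py <<'E'
from h import *
import sys
s=grab('top',sys.argv[1]); P=cloud(s)
def blob(name,u0,u1,v0,v1,z0,z1):
    q=P[v0:v1,u0:u1].reshape(-1,3); q=q[(q[:,2]>z0)&(q[:,2]<z1)]
    if len(q)<9: print(name,'none'); return
    r=cv2.minAreaRect((q[:,:2]*1000).astype(np.float32)); print(name,len(q),np.round(r[0],1),np.round(r[1],1),round(r[2],2),np.median(q[:,2]).round(4))
m=((P[...,2]>.055)&(P[...,2]<.08)).astype(np.uint8); m[:, :378]=0; m[:,425:]=0; m[:195]=0; m[275:]=0
n,l,st,c=cv2.connectedComponentsWithStats(m)
for i in range(1,n):
    if st[i,4]>60:
        q=P[l==i]; r=cv2.minAreaRect((q[:,:2]*1000).astype(np.float32))
        d=(np.array(r[0])-[462.1,-280.0]); a=np.radians(1.2)
        print('pot',c[i].round(),st[i,4],np.round(r[0],1),np.round(r[1],1),'carrier xy',np.round([d[0]*np.cos(a)+d[1]*np.sin(a),-d[0]*np.sin(a)+d[1]*np.cos(a)],1),np.median(q[:,2]).round(4))
blob('bar',310,385,225,250,.115,.13); blob('block',283,325,205,270,.037,.05)
E
python3 shelf.py top3
```

```text
target [0.451, -0.0126, 0.026, 91.2] shift units [0.27 1.24 4.38] turn z units 0.003
t 12.7 tcp [ 0.4629 -0.062   0.2013] yaw 91.49 tilt [ 0. -0. -1.] q [-0.37  0.36  1.85 -0.    0.93 -1.97] gap 1.0 gf 0.0 f [-0.1  0.9 -0.1]
pot [401. 219.] 254 [ 508.6 -395. ] [37.2 39.5] carrier xy [  44.1 -115.9] 0.0683
pot [400. 239.] 257 [ 461.4 -393.8] [38.6 38.2] carrier xy [  -3.1 -113.8] 0.0689
bar 396 [ 462.1 -270.5] [ 13.4 133.9] 1.49 0.1224
block 448 [ 460.4 -172.2] [89.7 63.7] 1.38 0.0436
```

```bash
python3 -m crank '0.14 0.62 0 0 0 0; 0.13 0.62 0 0 0 0; 0 0 0.5 0 0 0; 0 0 0.8 0 0 0; 0 0 0.8 0 0 0' >/dev/null
python3 -m crank '0 0 0.5 0 0 0; 0 0 0 0 0 0; 0 0 0 0 0 0; 0 0 0 0 0 0; 0 0 0 0 0 0' >/dev/null
python3 go.py .451 -.0126 .026 91.2
```

```text
target [0.451, -0.0126, 0.026, 91.2] shift units [ 0.01 -0.01  1.81] turn z units 0.004
t 13.75 tcp [ 0.4513 -0.012   0.0984] yaw 91.55 tilt [ 0.003 -0.001 -1.   ] q [-0.28  0.54  1.98 -0.    0.62 -1.87] gap 1.004 gf 0.0 f [-0.6 -0.   0.7]
```

```bash
python3 -m crank '0 0 0.6 0 0 0; 0 0 0.6 0 0 0; 0 0 0.4 0 0 0; 0 0 0.2 0 0 0; 0 0 0 0 0 0' >/dev/null
python3 -m crank '0 0 0 0 0 0; 0 0 0 0 0 0; 0 0 0 0 0 0; 0 0 0 0 0 0; 0 0 0 0 0 0' -1 30 >/dev/null
python3 -m crank '0 0 0 0 0 0; 0 0 0 0 0 0; 0 0 0 0 0 0; 0 0 0 0 0 0; 0 0 0 0 0 0' >/dev/null
python3 go.py .451 -.0126 .026 91.2
python3 -m crank '0 0 -0.3 0 0 0; 0 0 -0.6 0 0 0; 0 0 -0.8 0 0 0; 0 0 -0.8 0 0 0; 0 0 -0.8 0 0 0' >/dev/null
python3 -m crank '0 0 -0.8 0 0 0; 0 0 -0.5 0 0 0; 0 0 0 0 0 0; 0 0 0 0 0 0; 0 0 0 0 0 0' >/dev/null
python3 go.py .418 -.397 .2 91.2
```

```text
target [0.451, -0.0126, 0.026, 91.2] shift units [-0.   -0.02  0.  ] turn z units 0.004
t 15.25 tcp [ 0.4509 -0.0118  0.026 ] yaw 91.56 tilt [ 0.002 -0.    -1.   ] q [-0.27  0.69  2.02  0.    0.43 -1.87] gap 0.46 gf 29.6 f [-0.3 -0.4  6.9]
target [0.418, -0.397, 0.2, 91.2] shift units [ 1.04 -9.62  0.2 ] turn z units 0.004
t 16.25 tcp [ 0.4492 -0.0114  0.2081] yaw 91.56 tilt [-0.003  0.001 -1.   ] q [-0.27  0.33  1.88 -0.    0.93 -1.87] gap 0.459 gf 30.3 f [ 0.1 -0.  -0.6]
```

```bash
python3 -m crank '0.04 -0.4 0 0 0 0; 0.09 -0.8 0 0 0 0; 0.09 -0.8 0 0 0 0; 0.09 -0.8 0 0 0 0; 0.09 -0.8 0 0 0 0' >/dev/null
python3 -m crank '0.09 -0.8 0 0 0 0; 0.09 -0.8 0 0 0 0; 0.09 -0.8 0 0 0 0; 0.09 -0.8 0 0 0 0; 0.09 -0.8 0 0 0 0' >/dev/null
python3 -m crank '0.09 -0.8 0 0 0 0; 0.09 -0.8 0 0 0 0; 0.04 -0.4 0 0 0 0; 0 0 0 0 0 0; 0 0 0 0 0 0' >/dev/null
python3 go.py .418 -.397 .0345 91.2
```

```text
target [0.418, -0.397, 0.0345, 91.2] shift units [-0.02 -0.07  4.34] turn z units 0.004
t 17.75 tcp [ 0.4175 -0.395   0.2081] yaw 91.55 tilt [-0.002  0.004 -1.   ] q [-0.95  0.49  1.58  0.    1.07 -2.55] gap 0.463 gf 30.4 f [ 0.2  0.3 -0.9]
```

```bash
python3 -m crank '0 -0.05 0.3 0 0 0; 0 0 0.7 0 0 0; 0 0 0.7 0 0 0; 0 0 0.7 0 0 0; 0 0 0.6 0 0 0' >/dev/null
python3 -m crank '0 0 0.4 0 0 0; 0 0 0.2 0 0 0; 0 0 0 0 0 0; 0 0 0 0 0 0; 0 0 0 0 0 0' >/dev/null
python3 go.py .418 -.397 .0345 91.2
```

```text
target [0.418, -0.397, 0.0345, 91.2] shift units [0.02 0.05 0.8 ] turn z units 0.004
t 18.75 tcp [ 0.4187 -0.399   0.0663] yaw 91.59 tilt [ 0.001 -0.002 -1.   ] q [-0.95  0.7   1.68  0.    0.76 -2.55] gap 0.454 gf 30.4 f [ 0.1 -0.6 -0.7]
```

```bash
python3 -m crank '0.01 0.03 0.25 0 0 0; 0 0 0.2 0 0 0; 0 0 0.15 0 0 0; 0 0 0.1 0 0 0; 0 0 0.05 0 0 0' >/dev/null
python3 -m crank '0 0 0.04 0 0 0; 0 0 0 0 0 0; 0 0 0 0 0 0; 0 0 0 0 0 0; 0 0 0 0 0 0' >/dev/null
python3 go.py .418 -.397 .0345 91.2
```

```text
target [0.418, -0.397, 0.0345, 91.2] shift units [-0.01  0.01 -0.01] turn z units 0.004
t 19.75 tcp [ 0.4177 -0.3974  0.0341] yaw 91.56 tilt [ 0.  0. -1.] q [-0.95  0.75  1.69  0.    0.7  -2.55] gap 0.458 gf 30.7 f [-0.8  1.6  6.4]
```

```bash
python3 -m crank '0 0 0 0 0 0; 0 0 0 0 0 0; 0 0 0 0 0 0; 0 0 0 0 0 0; 0 0 0 0 0 0' 0.6 >/dev/null
python3 -m crank '0 0 -0.3 0 0 0; 0 0 -0.6 0 0 0; 0 0 -1 0 0 0; 0 0 -1 0 0 0; 0 0 -1 0 0 0' >/dev/null
python3 -m crank '0 0 -0.3 0 0 0; 0 0.9 0 0 0 0; 0 0.9 0 0 0 0; 0 0.9 0 0 0 0; 0 0.9 0 0 0 0' 1 >/dev/null
python3 -m crank '0 0.9 0 0 0 0; 0 0.9 0 0 0 0; 0 0.9 0 0 0 0; 0 0.9 0 0 0 0; 0 0 0 0 0 0.09' >/dev/null
python3 -m crank '0 0 0 0 0 0.09; 0 0 0 0 0 0.09; 0 0 0 0 0 0.09; 0 0 0 0 0 0.09; 0 0 0 0 0 0.09' >/dev/null
python3 -m crank '0 0 0 0 0 0.09; 0 0 0 0 0 0.09; 0 0 0 0 0 0.09; 0 0 0 0 0 0.09; 0 0 0 0 0 0.09' >/dev/null
python3 shelf.py top4
python3 go.py .4613 -.242 .2 1.3
```

```text
pot [401. 219.] 254 [ 508.6 -396. ] [37.2 39.3] carrier xy [  44. -117.] 0.0682
pot [400. 239.] 258 [ 461.5 -394.1] [38.3 38.1] carrier xy [  -3. -114.] 0.0685
pot [402. 258.] 262 [ 417.6 -397.2] [40. 38.] carrier xy [ -46.9 -116.3] 0.0682
bar 393 [ 462.1 -270.6] [ 13.5 134.4] 1.43 0.1222
block 621 [ 460.4 -172.1] [89.4 63.9] 1.08 0.0436
target [0.4613, -0.242, 0.2, 1.3] shift units [-3.36  1.19  0.04] turn z units 0.007
t 22.8 tcp [ 0.4094 -0.1093  0.2017] yaw 1.93 tilt [-0.001  0.    -1.   ] q [-0.53  0.31  1.95  0.    0.89 -0.56] gap 0.998 gf 0.0 f [-0.7 -0.9 -1. ]
```

View pics/top4.png

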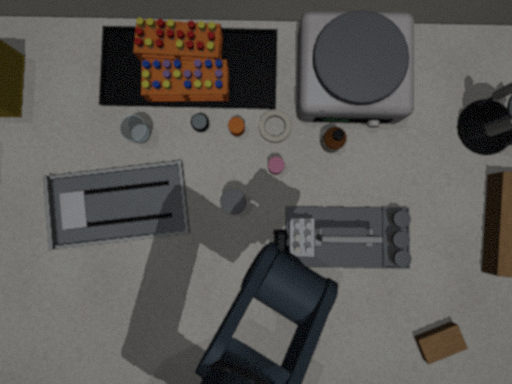

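The shelf now shows three upright pots in a row at (401,219), (400,239) and (402,258), with measured tops at 68 mm. Next is the bar.

```bash
python3 -m crank '-0.84 0.3 0 0 0 0.007; -0.84 0.3 0 0 0 0; -0.84 0.3 0 0 0 0; -0.84 0.29 0 0 0 0; 0 0 0 0 0 0' 1 >/dev/null
python3 -m crank '0 0 0.5 0 0 0; 0 0 0.5 0 0 0; 0 0 0 0 0 0; 0 0 0 0 0 0; 0 0 0 0 0 0' >/dev/null
python3 go.py .4613 -.242 .096 1.3
```

```text
target [0.4613, -0.242, 0.096, 1.3] shift units [ 0.01 -0.03  1.67] turn z units 0.007
t 23.8 tcp [ 0.4625 -0.2423  0.1626] yaw 1.9 tilt [ 0.001 -0.001 -1.   ] q [-0.7   0.49  1.76  0.    0.89 -0.73] gap 1.0 gf 0.0 f [-0.5 -0.2  0.8]
```

```bash
python3 -m crank '0 -0.03 0.5 0 0 0.007; 0 0 0.5 0 0 0; 0 0 0.4 0 0 0; 0 0 0.27 0 0 0; 0 0 0 0 0 0' >/dev/null
python3 -m crank '0 0 0 0 0 0; 0 0 0 0 0 0; 0 0 0 0 0 0; 0 0 0 0 0 0; 0 0 0 0 0 0' 0 >/dev/null
python3 go.py .4613 -.242 .096 1.3
```

```text
target [0.4613, -0.242, 0.096, 1.3] shift units [ 0.01  0.01 -0.02] turn z units -0.001
t 24.8 tcp [ 0.461  -0.2424  0.0953] yaw 1.21 tilt [ 0.001 -0.    -1.   ] q [-0.7   0.6   1.81 -0.    0.73 -0.72] gap 0.501 gf 0.0 f [-0.   0.1  0.2]
```

```bash
python3 -m crank '0 0 0 0 0 0; 0 0 0 0 0 0; 0 0 0 0 0 0; 0 0 0 0 0 0; 0 0 0 0 0 0' -1 90 >/dev/null
python3 -m crank '0 0 0 0 0 0; 0 0 0 0 0 0; 0 0 0 0 0 0; 0 0 0 0 0 0; 0 0 0 0 0 0' >/dev/null
python3 go.py .461 -.242 .13 1.3
python3 -m crank '0 0 -0.1 0 0 0; 0 0 -0.2 0 0 0; 0 0 -0.2 0 0 0; 0 0 0 0 0 0; 0 0 0 0 0 0' >/dev/null
python3 go.py .461 -.242 .22 1.3; python3 shelf.py top5
```

```text
target [0.461, -0.242, 0.13, 1.3] shift units [ 0.01  0.   -0.87] turn z units -0.001
t 25.8 tcp [ 0.4608 -0.2423  0.0952] yaw 1.19 tilt [ 0. -0. -1.] q [-0.7   0.6   1.81  0.    0.73 -0.72] gap 0.147 gf 88.5 f [-1.4  0.7  5.6]
target [0.461, -0.242, 0.22, 1.3] shift units [ 0.01  0.   -2.62] turn z units -0.001
t 26.3 tcp [ 0.4609 -0.2423  0.1151] yaw 1.22 tilt [ 0. -0. -1.] q [-0.7   0.57  1.8  -0.    0.78 -0.72] gap 0.144 gf 88.0 f [-0.5 -0.2 -8.6]
bar 12 [ 463.3 -207.9] [ 8.1 19.7] 46.54 0.1241
block none
```

```bash
python3 -m crank '0 0 -0.2 0 0 0; 0 0 -0.3 0 0 0; 0 0 -0.4 0 0 0; 0 0 -0.4 0 0 0; 0 0 -0.4 0 0 0' >/dev/null
python3 -m crank '0 0 -0.4 0 0 0; 0 0 -0.3 0 0 0; 0 0 -0.2 0 0 0; 0 0 0 0 0 0; 0 0 0 0 0 0' >/dev/null
python3 go.py .522 .321 .22 8.2
python3 - <<'E'
from h import *
print(np.round(telemetry.sense()['ft_torque'],3))
s=grab('side','side5')
cv2.imwrite('pics/side5c.png',cv2.resize(s['image'][60:300,180:420,::-1],None,fx=2.4,fy=2.4,interpolation=cv2.INTER_CUBIC))
P=cloud(s); 
# cold block top plane & deck tilt
q=P.reshape(-1,3); q=q[(q[:,2]>.11)&(q[:,2]<.22)&(q[:,0]>.38)&(q[:,0]<.55)&(q[:,1]>-.45)&(q[:,1]<-.12)]
for a,b in((-.22,-.2),(-.2,-.18),(-.18,-.16),(-.16,-.14),(-.15,-.12)):
    m=q[(q[:,1]>a)&(q[:,1]<b)]; print(a,len(m),np.percentile(m[:,2],[5,25,50,75,95]).round(4) if len(m) else '')
E
```

```text
target [0.522, 0.321, 0.22, 8.2] shift units [14.04  1.83 -0.03] turn z units -0.078
t 27.35 tcp [ 0.4605 -0.242   0.2187] yaw 1.2 tilt [-0.001  0.    -1.   ] q [-0.7   0.4   1.71  0.    1.03 -0.72] gap 0.149 gf 88.2 f [-0.2 -0.2 -7.7]
[ 0.04   0.035 -0.018]
-0.22 128 [0.1289 0.1304 0.1312 0.2063 0.2169]
-0.2 172 [0.1298 0.1308 0.1321 0.1662 0.207 ]
-0.18 273 [0.1297 0.1312 0.1656 0.2014 0.2065]
-0.16 644 [0.1303 0.1638 0.1703 0.1944 0.2065]
-0.15 1191 [0.1264 0.1311 0.1479 0.1655 0.2007]
```

View pics/side5c.png

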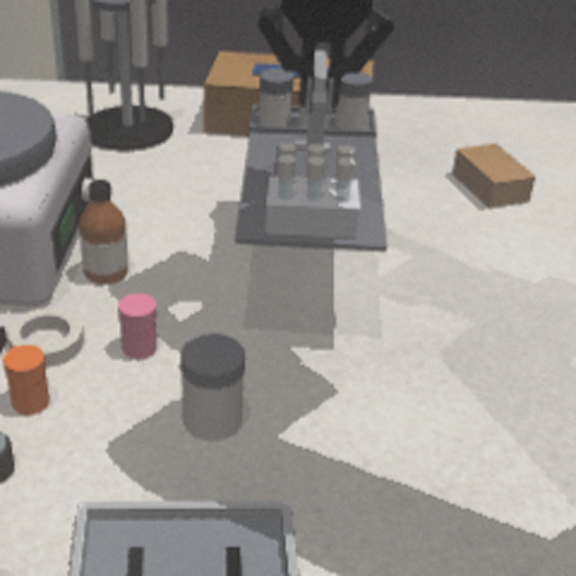

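The view shows the carrier lifted and level, with the tubes upright at (315,170) and the pots on the shelf at (276,98) and (355,98). Depth puts the underside at about 122 mm, and the moment is close to zero. I'll carry it to the bay gently.

```bash
python3 -m crank '0.15 0.02 0 0 0 0; 0.3 0.04 0 0 0 0; 0.45 0.06 0 0 0 0; 0.6 0.08 0 0 0 0; 0.6 0.08 0 0 0 0' >/dev/null
python3 -m crank '0.6 0.08 0 0 0 0; 0.6 0.08 0 0 0 0; 0.6 0.08 0 0 0 0; 0.6 0.08 0 0 0 0; 0.6 0.08 0 0 0 0' >/dev/null
python3 go.py .522 .321 .22 8.2
python3 -m crank '0.6 0.08 0 0 0 0; 0.6 0.08 0 0 0 0; 0.6 0.08 0 0 0 0; 0.6 0.08 0 0 0 0; 0.6 0.08 0 0 0 0' >/dev/null
python3 -m crank '0.6 0.08 0 0 0 0; 0.6 0.08 0 0 0 0; 0.6 0.08 0 0 0 0; 0.5 0.07 0 0 0 0; 0.4 0.05 0 0 0 0' >/dev/null
python3 -m crank '0.25 0.03 0 0 0 0; 0.1 0 0 0 0 0; 0 0 0 0 0 0; 0 0 0 0 0 0; 0 0 0 0 0 0' >/dev/null
python3 go.py .522 .321 .22 8.2
```

```text
target [0.522, 0.321, 0.22, 8.2] shift units [ 8.89  1.16 -0.03] turn z units -0.077
t 28.4 tcp [ 0.4831 -0.0356  0.2186] yaw 1.23 tilt [-0.001  0.001 -1.   ] q [-0.31  0.36  1.79  0.    0.99 -0.33] gap 0.147 gf 88.2 f [ 0.   0.2 -7.9]
target [0.522, 0.321, 0.22, 8.2] shift units [ 2.92  0.35 -0.03] turn z units -0.078
t 29.9 tcp [0.5102 0.204  0.2189] yaw 1.15 tilt [-0. -0. -1.] q [ 0.18  0.44  1.64 -0.    1.06  0.16] gap 0.15 gf 88.2 f [-0.   1.2 -8.1]
```

```bash
python3 -m crank '0.2 0.02 0 0 0 0; 0.4 0.05 0 0 0 0; 0.5 0.06 0 0 0 0; 0.5 0.06 0 0 0 0; 0.5 0.06 0 0 0 0' >/dev/null
python3 -m crank '0.4 0.05 0 0 0 0; 0.3 0.04 0 0 0 0; 0.1 0.01 0 0 0 0; 0 0 0 0 0 0; 0 0 0 0 0 -0.01' >/dev/null
python3 -m crank '0 0 0 0 0 -0.015; 0 0 0 0 0 -0.02; 0 0 0 0 0 -0.02; 0 0 0 0 0 -0.01; 0 0 0 0 0 0' >/dev/null
python3 -m crank '0 0 0 0 0 0; 0 0 0 0 0 0; 0 0 0 0 0 0; 0 0 0 0 0 0; 0 0 0 0 0 0' >/dev/null
python3 go.py .522 .321 .197 8.2
python3 - <<'E'
from h import *
s=grab('top','top6'); grab('side','side6')
im=s['image'][120:300,10:250,::-1]; cv2.imwrite('pics/top6c.png',cv2.resize(im,None,fx=3,fy=3,interpolation=cv2.INTER_CUBIC))
E
```

```text
target [0.522, 0.321, 0.197, 8.2] shift units [-0.    0.    0.55] turn z units -0.003
t 31.9 tcp [0.5218 0.3211 0.2189] yaw 7.96 tilt [-0. -0. -1.] q [ 0.37  0.52  1.48 -0.    1.14  0.23] gap 0.146 gf 88.2 f [-0.1 -0.  -8. ]
```

View pics/top6c.png

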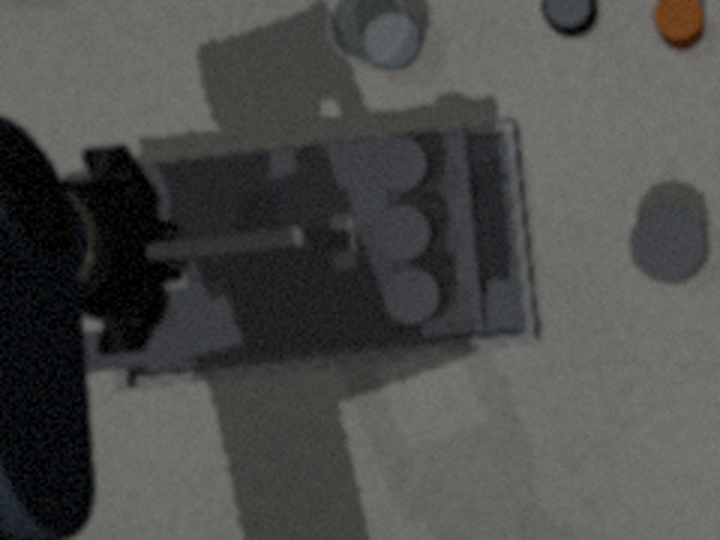

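View pics/side6.png

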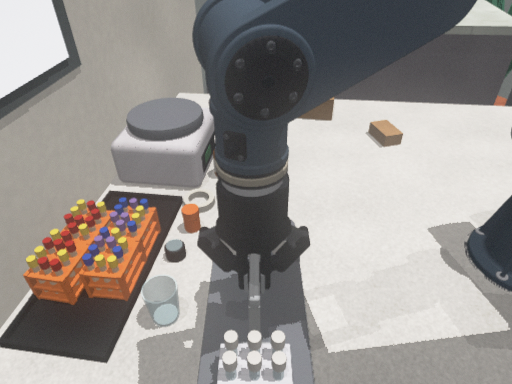

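The top crop shows the carrier over the bay with its three pots at (400,162), (400,232) and (412,295), at the low end. The side view shows the cold block at the bottom, towards the tall stop. I'll lower it to about 10 cm and measure the fit.

```bash
python3 -m crank '0 0 0.08 0 0 0; 0 0 0.15 0 0 0; 0 0 0.15 0 0 0; 0 0 0.1 0 0 -0.003; 0 0 0.05 0 0 0' >/dev/null
python3 -m crank '0 0 0 0 0 0; 0 0 0 0 0 0; 0 0 0 0 0 0; 0 0 0 0 0 0; 0 0 0 0 0 0' >/dev/null
python3 go.py .522 .321 .197 8.2
python3 - <<'E'
from h import *
P=cloud(grab('top','top7')); a=np.radians(8.2); M=np.array([[np.cos(a),-np.sin(a)],[np.sin(a),np.cos(a)]])
B=((P[...,:2]-[.5268,.2836])@M)*1000; z=P[...,2]*1000
m=(z>158)&(z<182)&(np.abs(B[...,0])<80)&(B[...,1]<-80)&(B[...,1]>-170)
n,l,st,c=cv2.connectedComponentsWithStats(cv2.erode(m.astype(np.uint8),np.ones((2,2))))
for i in range(1,n):
    if st[i,4]>60: r=cv2.minAreaRect(B[l==i].astype(np.float32)); print('pot bay xy',np.round(r[0],1),np.round(r[1],1),'z',np.median(z[l==i]).round(1))
b=(z>210)&(z<230)&(np.abs(B[...,0])<20)&(B[...,1]<15)&(B[...,1]>-75); q=B[b]
for lo in(-58,-40,-20): k=q[(q[:,1]>lo)&(q[:,1]<lo+20)]; print('bar x at',lo+10,np.median(k[:,0]).round(1),'z',np.median(z[b][(q[:,1]>lo)&(q[:,1]<lo+20)]).round(1))
print('bar end y',q[:,1].min().round(1))
d=(z>98)&(z<125)&(np.abs(B[...,0])<90)&(np.abs(B[...,1])<160)
for lo in(-90,-60,-30,0,30): k=d&(B[...,1]>lo)&(B[...,1]<lo+30); print('deck',lo+15,k.sum(),np.median(z[k]).round(1),np.percentile(B[k][:,0],[1,99]).round(1))
s=telemetry.sense(); print(np.round(s['ft_torque'],3))
P0=cloud(dict(np.load('pics/top0.npz')));P1=P
for nm,(u0,u1,v0,v1,z0,z1) in dict(jar=(205,262,170,225,.075,.095),reag=(320,352,120,155,.1,.13),tape=(258,292,108,143,.012,.03),loupe=(188,213,108,134,.025,.045),beaker=(115,158,105,150,.05,.1)).items():
    o=[]
    for Q in(P0,P1):
        q=Q[v0:v1,u0:u1].reshape(-1,3); q=q[(q[:,2]>z0)&(q[:,2]<z1)]; o.append(cv2.minAreaRect((q[:,:2]*1000).astype(np.float32))[0])
    print(nm,np.round(np.subtract(o[1],o[0]),1))
E
```

```text
target [0.522, 0.321, 0.197, 8.2] shift units [-0.    0.    0.02] turn z units 0.0
t 33.0 tcp [0.5219 0.3212 0.1979] yaw 8.23 tilt [ 0.  0. -1.] q [ 0.37  0.55  1.5  -0.    1.09  0.23] gap 0.15 gf 88.2 f [ 0.6 -0.1 -8.1]
pot bay xy [  45.1 -113.2] [36.6 35.5] z 170.9
pot bay xy [  -3.  -110.6] [36.1 34. ] z 170.9
pot bay xy [ -46.8 -112.8] [35.9 36. ] z 171.1
bar x at -48 -0.3 z 223.7
bar x at -30 -0.3 z 224.7
bar x at -10 0.1 z 224.7
bar end y -58.7
deck -75 633 111.4 [-72.2  73.1]
deck -45 783 111.4 [-72.5  72.5]
deck -15 778 111.1 [-72.1  72.9]
deck 15 770 111.0 [-72.2  72.5]
deck 45 772 111.1 [-72.  73.]
[0.051 0.006 0.042]
jar [-0.  0.]
reag [ 0.1 -0.2]
tape [-0.2 -0.1]
loupe [-0.5 -0.3]
beaker [-0.5 -0.2]
```

The carrier is level, with its underside at about 103 mm. It is centred to about 3 mm and squared to the bay, all three pots are in place and the bystanders haven't moved. Handing in.

```bash
python3 -c "
from station import manip
print(manip.sign_off())"
```

```text
the job is handed in; nothing more can be done
None
```

The job is handed in: the carrier, with three upright pots on its shelf, is held by the bar at the balance point, level and squared over the bay to about 3 mm, underside about 103 mm up, cold block to the tall stop, bystanders unmoved; the sign-off call gave no verdict.

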